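# Lock the quarter-turn stop in the desk rail and close it up on the pen tray

### The arm

A 6-joint arm with a two-finger parallel gripper is mounted at the origin on the work surface. World frame = base frame: x ahead of the robot, y to its left, z up, the work surface at z = 0. Lengths are in m, angles in rad, forces in N, time in s.
With the tool pointing down it reaches from about 0.425 to 0.95 m from the base axis. Payload 3.5 kg.
Tool frame: the origin (TCP) lies at the very end of the fingers, on their centre line; the grasp point (between the pads) lies 19 mm behind it (ctrl.grip_point_offset is the distance from the TCP to the grasp point, in m); z points along the fingers, y is the line along which they close (so a half turn about z gives the same grasp; the last joint's range is limited). The gripper opens to 85 mm and grips with 20 to 120 N. Pads are 22 mm wide; open, the fingers measure 114 mm over their backs; the gripper's body (76 mm by 85 mm) begins 54 mm behind the grasp point. The pads swing forward as they close: fully open they stand 13 mm farther back than shut.
Start: joints at [-1.455, 0.286, 1.577, -0, 1.279, -0.15], TCP at [0.177, -0.651, 0.231] pointing down, gripper open.
Joint ranges: [-2.77, 2.77], [-0.9, 2.22], [0.21, 2.48], [-1.53, 4.67], [0.24, 2.81], [-2.84, 2.84]. Speed limits (rad/s): [2.79, 2.79, 3.14, 3.14, 3.14, 3.14].

### API

Orientations are given as a unit quaternion [x, y, z, w].
In Python, from plant import ctrl gives the robot as it stands. The module is installed in compiled form; this text tells all that it offers.
- The arm moves only by the shell command python3 -m pendant 'ROWS' [OPENING] [FORCE]. ROWS is JSON, a list of rows, each an object of numbers: "dx", "dy", "dz": the shift along the tool's x, y, z in cm; "twist": the turn about the tool's z in degrees. A call has 1 to 10 rows; each row is the pose to reach, as a shift and turn from the pose commanded when the call began, along the tool's axes at that moment; what a row does not reach only later rows make up. A row lasts 1/8 s, in which the tool goes at most 62.5 mm and 10.7 degrees, less where a joint would pass 70% of its speed; a pose out of reach is approached as far as the arm can. A call with a gripper value outside its range is refused whole. OPENING is the opening in per cent of the stroke, from 0 (shut) to 100 (fully open), set as the call begins (- or left out, the last holds). The fingers move at their own pace and stop on an object; FORCE is the grip in N (left out, the last holds). Time passes only in rows, so rows that repeat a pose let the fingers close. It gives the time, the measured TCP pose, the force, the opening and the grip force at its end, in the units of the state.
- ctrl.get_state(): the state, without advancing time (a new reading comes with each control period).
- ctrl.read_camera(name): name is "side" or "top"; returns a dict with "img" (480x640x3 uint8, red, green, blue), "depth" (480x640 float32, m along the optical axis (not along the pixel's ray), 0 where there is no reading), "camera_matrix" (3x3 intrinsics, pixels), "distortion" ([k1, k2, p1, p2, k3] as OpenCV has them; the pictures are not rectified), "xyz" and "rotation" of the camera in the world. Camera axes: x right, y up, looking along -z (the intrinsics and any distortion apply to the point x, -y, -z); pixel columns grow to the right and rows downward; lengths in m; the calibration is good to about 2 mm. A picture is of the moment at which its call begins.
- ctrl.sign_off(): hands the job in; it is judged then, once.
The state is a dict: "time": time; "qpos": joint angles; "dq": joint speeds; "joint_efforts": joint torques, N m; "eef_pos": TCP position; "tcp_rot": TCP orientation; "contact_force": force on the tool from outside, world axes, zero at the start; "wrist_torque": the same for the moment, N m; "opening": opening from 0.0 (shut) to 1.0 (fully open); "finger_force": force on a finger pad.
Only numpy, scipy, OpenCV 4.12 (cv2) and the standard library are available. Lean on these libraries where they do the work, as an engineer would, in place of code of your own. Each camera call takes 0.05 s, during which the arm holds its last target. There are 200 camera calls.

### The job

Take the black stop out of its wooden parking block, drop its foot into the open part of the slotted desk rail, press it down against the spring and give it a quarter turn so that it locks under the lips of the slot. Then slide the locked stop along the rail so that it pushes the pen tray fully home against the tall end plate, and leave it there locked and snug against the tray. Go gently, by feel: do not force anything, and leave the other things on the desk where they are.

Things in the scene. Friction and masses are not known exactly. Their poses are not given: they have to be found in the camera images.
- stop: Quarter-turn stop, about 0.12 kg, same after a half turn about z. Origin: centre of its foot's underside, z up. Steel foot (T-nut) 26 mm along x, 12 along y, 7 high; neck 10 mm across up to z = 18 mm; collar 36 mm across, z = 18 to 24 mm; above it the handle bar. Starts upright in the parking block, collar on the block's top, foot in the hole.
- stop_handle (a point): Centre of the stop's black handle bar, on its z axis 44 mm above its origin. The bar is 14 mm thick along the stop's x, 60 mm long along y, z = 24 to 64 mm. Grip it across the 14 mm (fingers close along the stop's x), fingertips staying above the collar.
- block: Wooden parking block, 80 mm along x, 100 mm along y, 28 mm high, origin at the centre of its underside, fixed. A rectangular hole in its top, 30 mm along x and 16 mm along y, 22 mm deep, loosely holds the stop's foot; lift the stop straight up out of it.
- rail: Slotted aluminium desk rail, fixed: 300 mm long along its y, 44 wide along x, 30 high. Origin: centre of its underside. A 14 mm slot, top edges bevelled 2 mm, runs along y in the middle of the top, over a channel 32 mm wide (x = -16 to 16 mm). Tall end plate (62 mm high) at the +y end, inner face at y = 144 mm; low end cap at y = -144 mm.
- slot_entry (a point): Point on the slot's centre line in the plane of the rail's top, 60 mm from the rail's middle towards the low end (rail y = -60 mm): a good clear place to drop the foot in. The tray never covers it. The foot enters lengthwise: stop's x along the rail's y.
- strip_top (a point): Top of the spring strip in the channel, unpressed, 20 mm above the rail's underside. The entered foot rests on it (stop's origin at rail z = 20 mm), still between the lips, unable to turn. The strip yields downwards: 2.4 N at first, plus 0.8 N per mm. At rail z = 12 mm the stop's collar lands on the rail: hard down.
- lip_under (a point): Underside of the lips, 22 mm above the rail's underside; lips are 8 mm thick. Pressed to rail z = 15 mm or lower (5 mm down, 6.5 N or more) the stop turns freely either way. After a quarter turn (stop's x across the rail) let it rise: the spring holds the foot up under the lips, origin at rail z = 15 mm. Locked, it slides along the rail with 5 to 9 N of drag.
- tray_face (a point): Centre of the face of the pen tray that looks towards the rail's low end (-y of the rail), 45 mm above the rail's underside. The tray is an open wooden box 70 mm across the rail, 60 mm along it, 30 mm high, sitting on the rail's top and guided along it.
- tray (a joint): How far the pen tray stands from home, in m: 0 = hard against the tall end plate (its face then at rail y = 84 mm), growing towards the low end. It slides with about 9 N of friction and stays where it is left. When the tray is home and the locked stop's handle bar end touches it, the stop's origin is at rail y = 54 mm.
- plant: Small plant in a black round pot 76 mm across, 125 mm high overall; stands loose, to be left alone.
- eraser: Black eraser 50 x 22 x 13 mm lying loose, to be left alone.
- notepad: Square paper pad 90 x 90 x 14 mm lying loose, to be left alone.
- candle: Cream candle 60 mm across, 100 mm high, loose, to be left alone.
- speaker: White round speaker 100 mm across, 40 mm high, loose, to be left alone.
- mug: White mug 80 mm across, 92 mm high, loose, to be left alone.
- stapler: Stapler 140 mm long, 41 mm high, loose, to be left alone.
There are look-alikes about, which are no part of the job. What is shaped like the stop but green is not meant.

How it is judged:
By the outcome, as a careful person would: the job done as asked, in the order asked, and still so for the second after the job is handed in, with the robot touching nothing.
It also fails if it takes over 62 s, if anything falls off the work surface, if the arm or the gripper's body presses on something with over 40 N, if the wrist force passes 120 N, or if a joint passes its speed limit or range.

## Working session

There is one attempt and no reset: what is moved stays moved. The work goes in short steps, Python scripts to look and compute and a shell command to move; the robot and the scene stay as the last step left them, time stands still between calls to the robot, and variables do not carry over. Pictures are saved under pics/ and viewed, at most 10 in all, crops included, and the job is handed in when it is done.

```bash
mkdir -p pics; cat > h.py <<'E'
import numpy as np, cv2
from plant import ctrl
def shot(n):
    c=ctrl.read_camera(n); np.savez('/tmp/%s.npz'%n,**{k:np.asarray(v) for k,v in c.items()}); return c
def load(n): return np.load('/tmp/%s.npz'%n)
def cloud(c):
    K=np.array(c['camera_matrix'],float);D=np.array(c['distortion'],float)
    u,v=np.meshgrid(np.arange(640),np.arange(480))
    p=cv2.undistortPoints(np.stack([u,v],-1).reshape(-1,1,2).astype(float),K,D).reshape(480,640,2)
    d=np.array(c['depth'],float)
    P=np.stack([p[...,0]*d,-p[...,1]*d,-d],-1)
    R=np.array(c['rotation'],float)
    if R.shape!=(3,3):
        from scipy.spatial.transform import Rotation; R=Rotation.from_quat(R).as_matrix()
    W=P@R.T+np.array(c['xyz']); W[d==0]=np.nan; return W
E
python3 - <<'E'
from h import *
for n in('top','side'):
    c=shot(n); cv2.imwrite('pics/%s0.png'%n,c['img'][...,::-1]); print(n,c['xyz'],c['rotation'],c['camera_matrix'],c['distortion'])
print(ctrl.get_state())
E
```

```text
top [0.4470377  0.03449432 1.20054328] [-0.02706934  0.03038707  0.71278985 -0.70019605] [[456.00155226   0.         318.8170281 ]
 [  0.         456.00155226 239.73030873]
 [  0.           0.           1.        ]] [-0.0562965  0.         0.         0.         0.       ]
side [ 0.41878419 -0.57325313  0.77185526] [ 0.35043272 -0.02834675 -0.08907141  0.93191183] [[463.67308219   0.         322.08655084]
 [  0.         463.67308219 240.29007602]
 [  0.           0.           1.        ]] [0.02433614 0.         0.         0.         0.        ]
{'time': 0.1, 'qpos': array([-1.45498052e+00,  2.87117585e-01,  1.57805975e+00, -5.82128111e-06,
        1.27858272e+00, -1.49960994e-01]), 'dq': array([-0.00122365, -0.00258199, -0.00351011, -0.00089168, -0.00156495,
        0.00030923]), 'joint_efforts': array([ 1.93704756e-03, -4.07295835e+01, -2.93699956e+01, -1.45416252e-04,
        3.44378350e-03, -1.14290162e-05]), 'eef_pos': array([ 0.17727699, -0.65068091,  0.2300427 ]), 'tcp_rot': array([ 9.91182629e-01,  1.32498381e-01,  1.57147102e-05, -1.08358825e-03]), 'contact_force': array([ 0.3584498 , -0.01632155,  0.31640202]), 'wrist_torque': array([ 0.04292824,  0.01674798, -0.03516879]), 'finger_force': 0.0, 'opening': 1.0019097575046039}
```

View pics/top0.png

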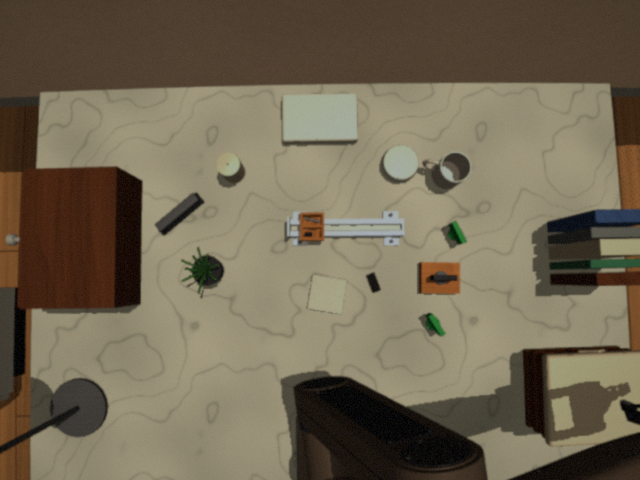

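View pics/side0.png

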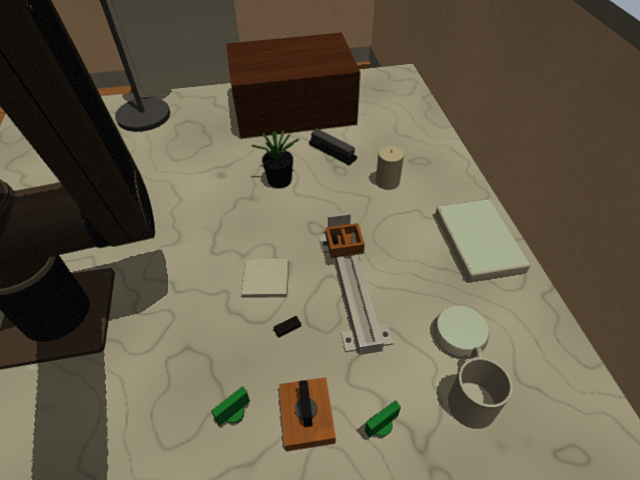

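Top view: block and black stop at (439,278), rail from x=290 to 404 at row 227, tray at (312,227), tall plate at its left end. Side view: stop at (305,400), tray at (345,240). The green look-alikes are at (230,405) and (382,418).

```bash
cat > m.py <<'E'
from h import *
def rect(m):
    r=cv2.minAreaRect((m[:,:2]*1000).astype(np.float32)); return np.round(np.array(r[0]),1),np.round(r[1],1),round(r[2],2)
for n in('top','side'):
    c=load(n);W=cloud(c);im=c['img'].astype(int);Z=W[...,2]
    box={'top':{'block':(410,255,470,300),'rail':(280,205,412,250)},'side':{'block':(275,370,345,455),'rail':(315,205,400,360)}}[n]
    def sel(k,lo,hi):
        x0,y0,x1,y1=box[k];m=np.zeros(Z.shape,bool);m[y0:y1,x0:x1]=True;return m&(Z>lo)&(Z<hi)
    tabl=Z[300:330,300:340] if n=='side' else Z[330:350,280:320]
    print(n,'table z',np.nanmedian(tabl))
    for nm,k,lo,hi in(('blocktop','block',.022,.034),('handle','block',.055,.10),('railtop','rail',.024,.035),('tray','rail',.05,.066),('plate','rail',.05,.075)):
        m=sel(k,lo,hi).astype(np.uint8); 
        q=W[m>0]; print(nm,len(q),rect(q) if len(q)>3 else '',np.round(np.percentile(q[:,2],[5,50,95]),4))
E
python3 m.py
```

```text
top table z 0.0010850127892663153
blocktop 967 (array([ 439.8, -282.1]), array([100.5,  80.4]), 87.54) [0.0257 0.0293 0.0328]
handle 152 (array([ 439.4, -282.3]), array([60.4, 12.4]), 88.77) [0.0695 0.0744 0.0778]
railtop 1167 (array([576.1, -44.7]), array([293.6,  54.7]), 89.72) [0.0256 0.0306 0.0343]
tray 370 (array([576. ,  62.4]), array([91. , 70.7]), 88.45) [0.052  0.0605 0.0646]
plate 378 (array([576. ,  62.4]), array([91. , 70.7]), 88.45) [0.0521 0.0605 0.0651]
side table z -0.0013631914755383168
blocktop 2698 (array([ 439.6, -283.2]), array([102.3,  81.4]), 87.56) [0.0248 0.0271 0.0309]
handle 377 (array([ 440.4, -283.8]), array([59.7, 13.9]), 87.83) [0.0638 0.0729 0.0751]
railtop 1703 (array([578.9, -45.2]), array([ 69.3, 297.4]), 2.78) [0.0259 0.0286 0.033 ]
tray 622 (array([576.4,  60. ]), array([97.5, 70.3]), 89.21) [0.0513 0.0577 0.0609]
plate 622 (array([576.4,  60. ]), array([97.5, 70.3]), 89.21) [0.0513 0.0577 0.0609]
```

```bash
cat > r.py <<'E'
from h import *
for n in('top','side'):
    c=load(n);W=cloud(c);Z=W[...,2]
    x0,y0,x1,y1={'top':(280,205,412,250),'side':(315,205,400,360)}[n]
    m=np.zeros(Z.shape,bool);m[y0:y1,x0:x1]=True
    q=W[m&np.isfinite(Z)]
    top=q[(q[:,2]>.022)&(q[:,2]<.036)]
    R=[]
    for y in np.arange(-.18,.0,.012):
        s=top[abs(top[:,1]-y)<.006]
        if len(s)<8: continue
        s=s[abs(s[:,0]-.577)<.03]
        R.append((y,s[:,0].min(),s[:,0].max()))
    R=np.array(R);f=np.polyfit(R[:,0],(R[:,1]+R[:,2])/2,1)
    print(n,'width',np.median(R[:,2]-R[:,1]),'centre x(y)=',f,'res',np.std((R[:,1]+R[:,2])/2-np.polyval(f,R[:,0])))
    print('rail y ext',np.percentile(top[:,1],[.5,99.5]))
    t=q[(q[:,2]>.05)&(q[:,2]<.072)]; print('tray/plate y',np.percentile(t[:,1],[1,99]), 'x',np.percentile(t[:,0],[1,99]))
    h=np.histogram(t[:,1],bins=np.arange(-.02,.13,.005)); print(dict(zip(np.round(h[1],3).tolist(),h[0].tolist())))
    # brightness slot: dark line
    g=c['img'].sum(2).astype(int)
    S=W[m&(g<330)&np.isfinite(Z)&(abs(W[...,0]-.577)<.012)&(W[...,1]<-.03)&(W[...,1]>-.18)]
    print('dark',len(S),np.polyfit(S[:,1],S[:,0],1) if len(S)>20 else '',)
E
python3 r.py
```

```text
top width 0.04223084717346648 centre x(y)= [0.00637253 0.57423269] res 0.0004166282581297187
rail y ext [-0.19038509  0.10183299]
tray/plate y [0.01673273 0.10776688] x [0.541539   0.61066059]
{-0.02: 0, -0.015: 0, -0.01: 0, -0.005: 0, 0.0: 0, 0.005: 0, 0.01: 0, 0.015: 48, 0.02: 36, 0.025: 16, 0.03: 16, 0.035: 16, 0.04: 16, 0.045: 18, 0.05: 19, 0.055: 18, 0.06: 21, 0.065: 19, 0.07: 63, 0.075: 12, 0.08: 0, 0.085: 0, 0.09: 0, 0.095: 0, 0.1: 29, 0.105: 31, 0.11: 0, 0.115: 0, 0.12: 0}
dark 5 
side width 0.044133774823527316 centre x(y)= [0.01177858 0.57554524] res 0.00014178101057773167
rail y ext [-0.19351695  0.10213517]
tray/plate y [0.01262694 0.10663175] x [0.54124504 0.61050176]
{-0.02: 0, -0.015: 0, -0.01: 0, -0.005: 0, 0.0: 0, 0.005: 0, 0.01: 76, 0.015: 88, 0.02: 28, 0.025: 20, 0.03: 19, 0.035: 16, 0.04: 25, 0.045: 22, 0.05: 14, 0.055: 22, 0.06: 17, 0.065: 93, 0.07: 61, 0.075: 0, 0.08: 0, 0.085: 0, 0.09: 0, 0.095: 14, 0.1: 90, 0.105: 17, 0.11: 0, 0.115: 0, 0.12: 0}
dark 167 [0.01398406 0.58234428]
```

```bash
python3 -m pendant '[{"dz":0,"twist":-10},{"dz":0,"twist":-20}]' 55 60; python3 - <<'E'
from h import *
from scipy.spatial.transform import Rotation as R
s=ctrl.get_state();r=R.from_quat(s['tcp_rot']).as_matrix();print(np.round(r,3))
d=np.array([.440,-.283,.14])-s['eef_pos'];print((r.T@d)*100)
E
```

```text
[[ 0.965  0.263 -0.   ]
 [ 0.263 -0.965  0.002]
 [ 0.    -0.002 -1.   ]]
[ 35.00448326 -28.55702355   9.07665654]$[0]: bad value
```

```bash
python3 -m pendant '[{"dx":4.4,"dy":-3.5,"dz":0.5,"twist":-10.5},{"dx":8.8,"dy":-7.1,"dz":1,"twist":-21},{"dx":13.1,"dy":-10.7,"dz":2,"twist":-31.5},{"dx":17.5,"dy":-14.3,"dz":3,"twist":-42},{"dx":21.9,"dy":-17.8,"dz":4,"twist":-52.5},{"dx":26.3,"dy":-21.4,"dz":5,"twist":-63},{"dx":30.6,"dy":-25,"dz":6,"twist":-72.5},{"dx":35,"dy":-28.6,"dz":7,"twist":-72.5},{"dx":35,"dy":-28.6,"dz":7,"twist":-72.5}]' 55 60; cat > g.py <<'E'
import sys
from h import *
from scipy.spatial.transform import Rotation as R
s=ctrl.get_state();r=R.from_quat(s['tcp_rot']).as_matrix()
print('t',s['time'],'pos',np.round(s['eef_pos'],4),'y-axis yaw',np.round(np.degrees(np.arctan2(r[1,1],r[0,1])),2),'F',np.round(s['contact_force'],2),'T',np.round(s['wrist_torque'],3),'op',round(s['opening'],3),'ff',s['finger_force'],'q',np.round(s['qpos'],2))
if len(sys.argv)>3: print('shift cm',np.round(r.T@(np.array([float(v) for v in sys.argv[1:4]])-s['eef_pos'])*100,2))
E
python3 g.py .440 -.283 .040
```

```text
time: 1.23
eef_pos: [0.4406, -0.2796, 0.1597]
tcp_rot: [0.719, 0.695, 0.0, -0.002]
contact_force: [-0.5, -1.0, -0.3]
opening: 0.553
finger_force: 0.0
t 1.225 pos [ 0.4406 -0.2796  0.1597] y-axis yaw -1.95 F [-0.47 -1.02 -0.28] T [-0.     0.009 -0.014] op 0.553 ff 0.0 q [-0.76  0.02  2.01  0.    1.11 -0.73]
shift cm [-0.38 -0.03 11.97]
```

```bash
python3 -m pendant '[{"dx":-0.35,"dz":4},{"dx":-0.35,"dz":8},{"dx":-0.35,"dz":10},{"dx":-0.35,"dz":11.2},{"dx":-0.35,"dz":11.9},{"dx":-0.35,"dz":11.9}]' ; python3 g.py .440 -.283 .040
```

```text
t 1.225 pos [ 0.4406 -0.2796  0.1597] y-axis yaw -1.95 F [-0.47 -1.02 -0.28] T [-0.     0.009 -0.014] op 0.553 ff 0.0 q [-0.76  0.02  2.01  0.    1.11 -0.73]
shift cm [-0.38 -0.03 11.97]$[0]: bad value
```

```bash
python3 -m pendant '[{"dx":-0.35,"dy":0,"dz":4,"twist":0},{"dx":-0.35,"dy":0,"dz":8,"twist":0},{"dx":-0.35,"dy":0,"dz":10,"twist":0},{"dx":-0.35,"dy":0,"dz":11.2,"twist":0},{"dx":-0.35,"dy":0,"dz":11.9,"twist":0},{"dx":-0.35,"dy":0,"dz":11.9,"twist":0}]' 55 60; python3 g.py .440 -.283 .040
```

```text
time: 1.98
eef_pos: [0.4398, -0.2873, 0.0425]
tcp_rot: [0.721, 0.693, -0.0, 0.0]
contact_force: [0.0, -0.1, -0.3]
opening: 0.554
finger_force: 0.0
t 1.975 pos [ 0.4398 -0.2873  0.0425] y-axis yaw -2.29 F [ 0.04 -0.13 -0.33] T [0.032 0.033 0.034] op 0.554 ff 0.0 q [-0.77  0.2   2.06 -0.    0.88 -0.73]
shift cm [0.43 0.   0.25]
```

```bash
python3 - <<'E'
from h import *
c=shot('side'); im=c['img'][340:480,220:400,::-1]; cv2.imwrite('pics/s1.png',cv2.resize(im,None,fx=4,fy=4))
E
```

```text
(no output)
```

View pics/s1.png

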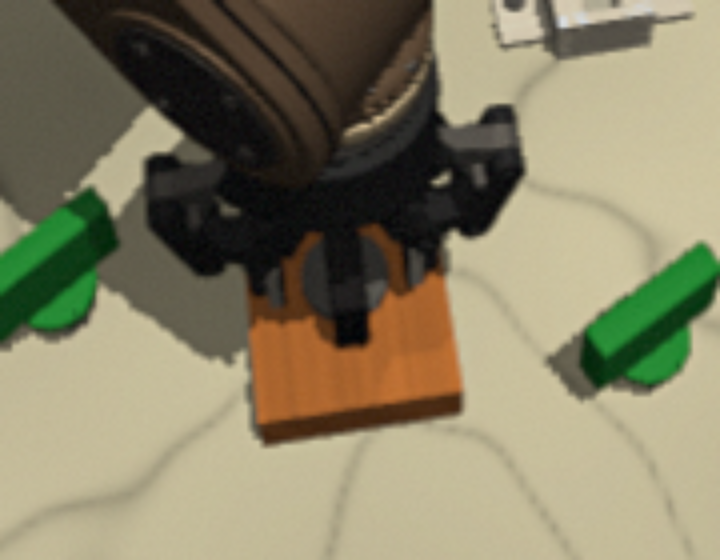

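The crop shows both fingers straddling the black handle at (350,290), clear of the block and both green stops. I'll centre and close.

```bash
python3 -m pendant '[{"dx":0.43,"dy":0,"dz":0.1,"twist":0},{"dx":0.43,"dy":0,"dz":0.1,"twist":0}]' 55 60; python3 g.py .440 -.283 .040; python3 -m pendant '[{"dx":0.43,"dy":0,"dz":0,"twist":0}]' 55 60 >/dev/null; python3 g.py
```

```text
time: 2.28
eef_pos: [0.4402, -0.2824, 0.0418]
tcp_rot: [0.721, 0.693, 0.0, 0.0]
contact_force: [-0.1, -0.8, -0.5]
opening: 0.552
finger_force: 0.0
t 2.275 pos [ 0.4402 -0.2824  0.0418] y-axis yaw -2.24 F [-0.15 -0.75 -0.48] T [ 0.013 -0.038  0.001] op 0.552 ff 0.0 q [-0.76  0.2   2.07  0.    0.87 -0.73]
shift cm [-0.06 -0.01  0.18]
t 2.4 pos [ 0.4404 -0.2784  0.0417] y-axis yaw -2.28 F [ 0.03 -0.1   0.54] T [-0.036  0.047  0.023] op 0.547 ff 0.0 q [-0.76  0.19  2.07  0.    0.87 -0.72]
```

```bash
python3 -m pendant '[{"dx":-0.46,"dy":0,"dz":0.1,"twist":0},{"dx":-0.46,"dy":0,"dz":0.1,"twist":0}]' 55 60 >/dev/null; python3 g.py; python3 -m pendant '[{"dx":0,"dy":0,"dz":0,"twist":0},{"dx":0,"dy":0,"dz":0,"twist":0},{"dx":0,"dy":0,"dz":0,"twist":0},{"dx":0,"dy":0,"dz":0,"twist":0}]' 5 60 >/dev/null; python3 g.py
```

```text
t 2.65 pos [ 0.44   -0.2832  0.0404] y-axis yaw -2.28 F [-0.04 -0.37  0.17] T [-0.025  0.034 -0.046] op 0.549 ff 0.0 q [-0.77  0.2   2.07 -0.    0.87 -0.73]
t 3.15 pos [ 0.44   -0.283   0.0405] y-axis yaw -2.27 F [-0.15 -0.54 -0.33] T [-0.043 -0.002 -0.031] op 0.154 ff 58.60413372516632 q [-0.77  0.2   2.07 -0.    0.87 -0.73]
```

```bash
python3 -m pendant '[{"dx":0,"dy":0,"dz":-1.5,"twist":0},{"dx":0,"dy":0,"dz":-4,"twist":0},{"dx":0,"dy":0,"dz":-8,"twist":0},{"dx":0,"dy":0,"dz":-10,"twist":0},{"dx":0,"dy":0,"dz":-10,"twist":0}]' 5 60 >/dev/null; python3 g.py .574 -.103 .13
```

```text
t 3.775 pos [ 0.441  -0.2838  0.1431] y-axis yaw -2.27 F [ 0.08 -0.26 -1.21] T [-0.011  0.019 -0.052] op 0.154 ff 58.4629225730896 q [-0.77  0.04  2.02  0.    1.07 -0.73]
shift cm [18.6  12.57  1.29]
```

```bash
python3 -m pendant '[{"dx":2,"dy":1.4,"dz":0,"twist":10},{"dx":4,"dy":2.8,"dz":0,"twist":20},{"dx":6.5,"dy":4.4,"dz":0,"twist":30},{"dx":9,"dy":6.1,"dz":0,"twist":40},{"dx":11.5,"dy":7.8,"dz":0,"twist":50},{"dx":14,"dy":9.5,"dz":0,"twist":60},{"dx":16.5,"dy":11.2,"dz":0,"twist":70},{"dx":18,"dy":12.2,"dz":0.5,"twist":80},{"dx":18.6,"dy":12.6,"dz":1,"twist":88.2},{"dx":18.6,"dy":12.6,"dz":1.3,"twist":88.2}]' 5 60 >/dev/null; python3 -m pendant '[{"dx":0,"dy":0,"dz":0,"twist":0},{"dx":0,"dy":0,"dz":0,"twist":0}]' 5 60 >/dev/null; python3 g.py .574 -.103 .085;python3 - <<'E'
from h import *
c=shot('side'); im=c['img'][180:400,270:440,::-1]; cv2.imwrite('pics/s2.png',cv2.resize(im,None,fx=2.7,fy=2.7,interpolation=cv2.INTER_CUBIC))
shot('top')
E
```

```text
t 5.275 pos [ 0.5729 -0.1024  0.1272] y-axis yaw -90.44 F [ 0.07  0.16 -0.87] T [-0.008  0.014  0.014] op 0.158 ff 58.44584405422211 q [-0.35  0.19  1.89 -0.    1.06  1.23]
shift cm [0.11 0.06 4.22]
```

View pics/s2.png

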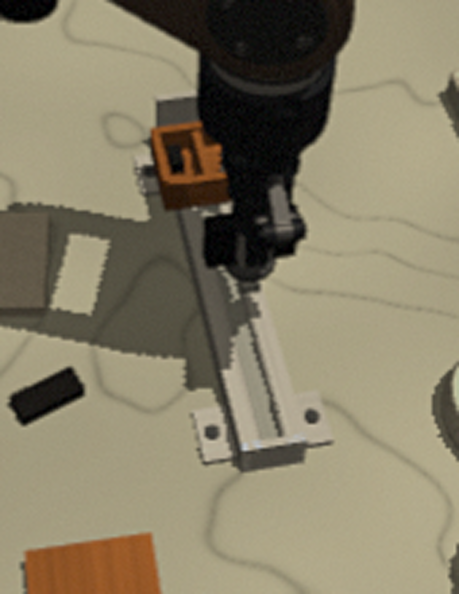

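The stop is held: its collar is at about (248,265) in the crop and its foot at (248,290), directly above the slot. The tray at (190,165) is clear. I'll lower it now.

```bash
python3 -m pendant '[{"dx":0.1,"dy":0.06,"dz":2,"twist":0},{"dx":0.1,"dy":0.06,"dz":4,"twist":0},{"dx":0.1,"dy":0.06,"dz":5,"twist":0},{"dx":0.1,"dy":0.06,"dz":5.8,"twist":0},{"dx":0.1,"dy":0.06,"dz":6.1,"twist":0},{"dx":0.1,"dy":0.06,"dz":6.1,"twist":0},{"dx":0.1,"dy":0.06,"dz":6.1,"twist":0}]' 5 60 >/dev/null; python3 g.py .574 -.103 .0605; python3 - <<'E'
from h import *
c=shot('side'); im=c['img'][240:360,300:420,::-1]; cv2.imwrite('pics/s3.png',cv2.resize(im,None,fx=5,fy=5,interpolation=cv2.INTER_CUBIC))
E
```

```text
t 6.25 pos [ 0.5747 -0.1028  0.067 ] y-axis yaw -90.47 F [ 0.    0.08 -0.43] T [-0.027  0.014 -0.039] op 0.151 ff 58.451533913612366 q [-0.35  0.28  1.92 -0.    0.95  1.23]
shift cm [-0.07  0.02  0.65]
```

View pics/s3.png

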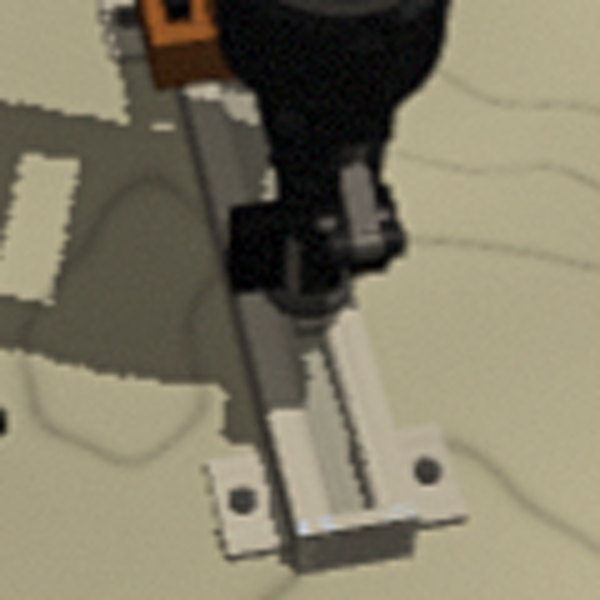

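The foot, at about (312,325), is just above the rail top and lines up with the slot. I'll go down by feel.

```bash
python3 -m pendant '[{"dx":-0.07,"dy":0,"dz":0.3,"twist":0},{"dx":-0.07,"dy":0,"dz":0.5,"twist":0},{"dx":-0.07,"dy":0,"dz":0.6,"twist":0},{"dx":-0.07,"dy":0,"dz":0.7,"twist":0},{"dx":-0.07,"dy":0,"dz":0.8,"twist":0},{"dx":-0.07,"dy":0,"dz":0.8,"twist":0}]' 5 60 >/dev/null; python3 g.py .574 -.103 .0505
```

```text
t 7.05 pos [ 0.5735 -0.1026  0.0583] y-axis yaw -90.47 F [-0.32 -0.93 -1.31] T [ 0.     0.009 -0.007] op 0.158 ff 58.451412320137024 q [-0.35  0.29  1.92  0.    0.93  1.23]
shift cm [0.05 0.04 0.78]
```

```bash
python3 -m pendant '[{"dx":0.03,"dy":0.04,"dz":0.1,"twist":0},{"dx":0.03,"dy":0.04,"dz":0.2,"twist":0},{"dx":0.03,"dy":0.04,"dz":0.3,"twist":0},{"dx":0.03,"dy":0.04,"dz":0.3,"twist":0}]' 5 60 >/dev/null; python3 g.py; python3 -m pendant '[{"dx":0,"dy":0,"dz":0.1,"twist":0},{"dx":0,"dy":0,"dz":0.2,"twist":0},{"dx":0,"dy":0,"dz":0.3,"twist":0},{"dx":0,"dy":0,"dz":0.3,"twist":0}]' 5 60 >/dev/null; python3 g.py .574 -.103 .0505
```

```text
t 7.55 pos [ 0.5737 -0.103   0.0551] y-axis yaw -90.47 F [-0.55 -0.11 -1.28] T [-0.03  -0.059 -0.021] op 0.154 ff 58.4514445066452 q [-0.35  0.29  1.92  0.    0.93  1.23]
t 8.05 pos [ 0.5737 -0.103   0.0522] y-axis yaw -90.47 F [-0.25 -0.27 -1.59] T [-0.013  0.012 -0.017] op 0.153 ff 58.451226353645325 q [-0.35  0.3   1.92  0.    0.92  1.23]
shift cm [0.03 0.   0.17]
```

```bash
python3 -m pendant '[{"dx":0,"dy":0,"dz":0.15,"twist":0},{"dx":0,"dy":0,"dz":0.3,"twist":0},{"dx":0,"dy":0,"dz":0.4,"twist":0},{"dx":0,"dy":0,"dz":0.4,"twist":0}]' 5 60 >/dev/null; python3 g.py; python3 -m pendant '[{"dx":0,"dy":0,"dz":0.15,"twist":0},{"dx":0,"dy":0,"dz":0.3,"twist":0},{"dx":0,"dy":0,"dz":0.4,"twist":0},{"dx":0,"dy":0,"dz":0.4,"twist":0}]' 5 60 >/dev/null; python3 g.py .574 -.103 .044
```

```text
t 8.55 pos [ 0.574  -0.1031  0.0487] y-axis yaw -90.47 F [-1.12  0.59  2.02] T [0.086 0.184 0.003] op 0.155 ff 58.89312922954559 q [-0.35  0.3   1.92 -0.    0.92  1.23]
t 9.05 pos [ 0.574  -0.1031  0.0447] y-axis yaw -90.47 F [-1.64  0.18  5.07] T [ 0.088  0.41  -0.024] op 0.153 ff 59.42576766014099 q [-0.35  0.31  1.92 -0.    0.91  1.23]
shift cm [-0.   -0.01  0.07]
```

```bash
python3 -m pendant '[{"dx":0,"dy":0,"dz":0.08,"twist":0},{"dx":0,"dy":0,"dz":0.13,"twist":0},{"dx":0,"dy":0,"dz":0.13,"twist":0}]' 5 60 >/dev/null; python3 g.py; python3 -m pendant '[{"dx":0,"dy":0,"dz":0,"twist":-4},{"dx":0,"dy":0,"dz":0,"twist":-8},{"dx":0,"dy":0,"dz":0,"twist":-8}]' 5 60 >/dev/null; python3 g.py
```

```text
t 9.425 pos [ 0.574  -0.1031  0.0436] y-axis yaw -90.47 F [-1.71  0.07  5.78] T [ 0.162  0.465 -0.012] op 0.153 ff 59.55862104892731 q [-0.35  0.31  1.92 -0.    0.91  1.23]
t 9.8 pos [ 0.5752 -0.1035  0.0442] y-axis yaw -82.45 F [-0.15  0.43  5.82] T [0.09  0.071 0.029] op 0.157 ff 59.503852128982544 q [-0.35  0.31  1.92  0.    0.9   1.09]
```

```bash
python3 -m pendant '[{"dx":0,"dy":0,"dz":0.03,"twist":-8},{"dx":0,"dy":0,"dz":0.03,"twist":-16},{"dx":0,"dy":0,"dz":0.03,"twist":-24},{"dx":0,"dy":0,"dz":0.03,"twist":-32},{"dx":0,"dy":0,"dz":0.03,"twist":-32}]' 5 60 >/dev/null; python3 g.py .574 -.103 .044
```

```text
t 10.425 pos [ 0.5758 -0.1035  0.0442] y-axis yaw -50.44 F [0.81 0.62 6.14] T [ 0.159 -0.1   -0.003] op 0.156 ff 59.5056939125061 q [-0.35  0.31  1.92  0.    0.9   0.53]
shift cm [-0.11 -0.15  0.02]
```

```bash
python3 -m pendant '[{"dx":-0.07,"dy":-0.09,"dz":0.02,"twist":-9},{"dx":-0.1,"dy":-0.12,"dz":0.02,"twist":-18},{"dx":-0.1,"dy":-0.12,"dz":0.02,"twist":-27},{"dx":-0.1,"dy":-0.12,"dz":0.02,"twist":-36},{"dx":-0.1,"dy":-0.12,"dz":0.02,"twist":-45},{"dx":-0.1,"dy":-0.12,"dz":0.02,"twist":-50},{"dx":-0.1,"dy":-0.12,"dz":0.02,"twist":-50}]' 5 60 >/dev/null; python3 g.py .574 -.103 .0455
```

```text
t 11.3 pos [ 0.574  -0.103   0.0439] y-axis yaw -0.46 F [1.58 0.73 5.94] T [ 0.227 -0.008  0.029] op 0.155 ff 59.54406201839447 q [-0.35  0.31  1.92  0.    0.9  -0.34]
shift cm [-0.   -0.   -0.16]
```

```bash
python3 -m pendant '[{"dx":0,"dy":0,"dz":-0.07,"twist":0},{"dx":0,"dy":0,"dz":-0.14,"twist":0},{"dx":0,"dy":0,"dz":-0.14,"twist":0}]' 5 60 >/dev/null; python3 g.py; python3 -m pendant '[{"dx":0,"dy":0,"dz":-0.05,"twist":0},{"dx":0,"dy":0,"dz":-0.1,"twist":0},{"dx":0,"dy":0,"dz":-0.1,"twist":0}]' 5 60 >/dev/null; python3 g.py
```

```text
t 11.675 pos [ 0.574  -0.103   0.0451] y-axis yaw -0.49 F [0.57 1.82 4.82] T [ 0.173 -0.087  0.003] op 0.156 ff 59.455077052116394 q [-0.35  0.31  1.92  0.    0.9  -0.34]
t 12.05 pos [ 0.5738 -0.103   0.0454] y-axis yaw -0.5 F [ 6.12 -0.09  1.48] T [ 0.185 -0.915  0.017] op 0.152 ff 58.90681564807892 q [-0.35  0.31  1.93  0.    0.91 -0.34]
```

```bash
python3 -m pendant '[{"dx":0.4,"dy":0.05,"dz":0.02,"twist":0},{"dx":1,"dy":0.05,"dz":0.02,"twist":0},{"dx":1.8,"dy":0.05,"dz":0.02,"twist":0},{"dx":2.4,"dy":0.05,"dz":0.02,"twist":0},{"dx":3,"dy":0.05,"dz":0.02,"twist":0},{"dx":3,"dy":0.05,"dz":0.02,"twist":0}]' 5 60 >/dev/null; python3 g.py .575 -.023 .0454
```

```text
t 12.8 pos [ 0.5726 -0.0728  0.045 ] y-axis yaw -0.42 F [ 0.19 -2.24  5.21] T [-0.581 -0.112 -0.001] op 0.151 ff 59.507678747177124 q [-0.3   0.3   1.94 -0.    0.91 -0.29]
shift cm [ 4.99  0.2  -0.04]
```

```bash
python3 -m pendant '[{"dx":0.6,"dy":0.06,"dz":-0.03,"twist":0},{"dx":1.2,"dy":0.1,"dz":-0.03,"twist":0},{"dx":1.8,"dy":0.13,"dz":-0.03,"twist":0},{"dx":2.4,"dy":0.15,"dz":-0.03,"twist":0},{"dx":3,"dy":0.15,"dz":-0.03,"twist":0},{"dx":3.6,"dy":0.15,"dz":-0.03,"twist":0},{"dx":4.2,"dy":0.15,"dz":-0.03,"twist":0},{"dx":4.6,"dy":0.15,"dz":-0.03,"twist":0},{"dx":5,"dy":0.15,"dz":-0.03,"twist":0},{"dx":5,"dy":0.15,"dz":-0.03,"twist":0}]' 5 60 >/dev/null; python3 g.py .575 .011 .0454
```

```text
t 14.05 pos [ 0.5742 -0.0229  0.0451] y-axis yaw -0.42 F [ 0.23 -3.23  5.5 ] T [-0.544 -0.048 -0.018] op 0.156 ff 59.49381709098816 q [-0.22  0.29  1.94 -0.    0.91 -0.21]
shift cm [ 3.39  0.06 -0.04]
```

```bash
python3 -m pendant '[{"dx":0.3,"dy":0.02,"dz":-0.05,"twist":0},{"dx":0.6,"dy":0.03,"dz":-0.05,"twist":0},{"dx":0.9,"dy":0.05,"dz":-0.05,"twist":0},{"dx":1.2,"dy":0.05,"dz":-0.05,"twist":0},{"dx":1.5,"dy":0.05,"dz":-0.05,"twist":0},{"dx":1.5,"dy":0.05,"dz":-0.05,"twist":0}]' 5 60 >/dev/null; python3 g.py; python3 -m pendant '[{"dx":0.3,"dy":0,"dz":0,"twist":0},{"dx":0.6,"dy":0,"dz":0,"twist":0},{"dx":0.9,"dy":0,"dz":0,"twist":0},{"dx":1.2,"dy":0,"dz":0,"twist":0},{"dx":1.2,"dy":0,"dz":0,"twist":0}]' 5 60 >/dev/null; python3 g.py .575 .011 .0454
```

```text
t 14.8 pos [ 0.5751 -0.0115  0.0454] y-axis yaw -0.3 F [ -2.6  -15.64   4.22] T [-2.572  0.288  0.051] op 0.154 ff 59.35414373874664 q [-0.19  0.3   1.94 -0.01  0.91 -0.18]
t 15.425 pos [5.752e-01 5.000e-04 4.540e-02] y-axis yaw -0.31 F [ -2.03 -16.07   4.61] T [-2.624  0.283  0.019] op 0.152 ff 59.335500597953796 q [-0.17  0.3   1.94 -0.01  0.91 -0.16]
shift cm [ 1.05 -0.02 -0.  ]
```

```bash
python3 -m pendant '[{"dx":0.2,"dy":0,"dz":-0.02,"twist":0},{"dx":0.4,"dy":0,"dz":-0.02,"twist":0},{"dx":0.6,"dy":0,"dz":-0.02,"twist":0},{"dx":0.8,"dy":0,"dz":-0.02,"twist":0},{"dx":0.8,"dy":0,"dz":-0.02,"twist":0}]' 5 60 >/dev/null; python3 g.py; python3 -m pendant '[{"dx":0.1,"dy":0,"dz":0,"twist":0},{"dx":0.2,"dy":0,"dz":0,"twist":0},{"dx":0.2,"dy":0,"dz":0,"twist":0}]' 5 60 >/dev/null; python3 g.py .575 .011 .0454
```

```text
t 16.05 pos [0.5752 0.0079 0.0454] y-axis yaw -0.3 F [ -0.86 -17.6    3.23] T [-2.967  0.203 -0.014] op 0.151 ff 59.22455370426178 q [-0.16  0.3   1.94 -0.01  0.91 -0.15]
t 16.425 pos [0.5753 0.0098 0.0455] y-axis yaw -0.3 F [ -1.54 -17.81   2.38] T [-2.924  0.212  0.042] op 0.154 ff 59.224945306777954 q [-0.16  0.3   1.94 -0.01  0.91 -0.14]
shift cm [ 0.12 -0.03  0.01]
```

```bash
python3 -m pendant '[{"dx":0.1,"dy":0,"dz":0,"twist":0},{"dx":0.2,"dy":0,"dz":0,"twist":0},{"dx":0.2,"dy":0,"dz":0,"twist":0}]' 5 60 >/dev/null; python3 g.py; python3 -m pendant '[{"dx":0.1,"dy":0,"dz":0,"twist":0},{"dx":0.1,"dy":0,"dz":0,"twist":0}]' 5 60 >/dev/null; python3 g.py
```

```text
t 16.8 pos [0.5753 0.0118 0.0455] y-axis yaw -0.31 F [ -2.2  -17.43   3.12] T [-2.952  0.247  0.046] op 0.156 ff 59.22642767429352 q [-0.15  0.3   1.94 -0.01  0.91 -0.14]
t 17.05 pos [0.5753 0.0119 0.0455] y-axis yaw -0.28 F [ -1.8  -20.4    3.82] T [-3.403  0.221  0.048] op 0.155 ff 59.23807382583618 q [-0.15  0.3   1.94 -0.01  0.91 -0.14]
```

```bash
python3 -m pendant '[{"dx":0.1,"dy":0,"dz":0,"twist":0},{"dx":0.1,"dy":0,"dz":0,"twist":0}]' 5 60 >/dev/null; python3 g.py;  python3 - <<'E'
from h import *
c=shot('side');W=cloud(c);shot('top')
im=c['img'][180:330,280:420,::-1]; cv2.imwrite('pics/s4.png',cv2.resize(im,None,fx=4,fy=4,interpolation=cv2.INTER_CUBIC))
E
```

```text
t 17.3 pos [0.5753 0.0119 0.0455] y-axis yaw -0.26 F [ -2.35 -24.56   3.11] T [-3.851  0.27  -0.03 ] op 0.154 ff 59.213787317276 q [-0.15  0.3   1.94 -0.02  0.91 -0.14]
```

View pics/s4.png

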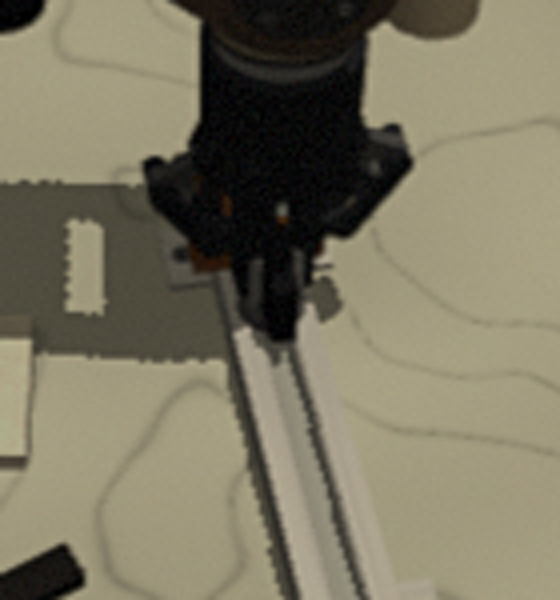

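The gripper holds the stop at (275,300) against the tray, which is home: force rises and nothing moves further. I'll ease the load off, then release.

```bash
python3 -m pendant '[{"dx":-0.2,"dy":0,"dz":-0.02,"twist":0},{"dx":-0.4,"dy":-0.02,"dz":-0.04,"twist":0},{"dx":-0.4,"dy":-0.02,"dz":-0.04,"twist":0}]' 5 60 >/dev/null; python3 g.py
```

```text
t 17.775 pos [0.5752 0.0119 0.0454] y-axis yaw -0.42 F [  0.55 -10.77   1.27] T [-1.929 -0.133 -0.042] op 0.154 ff 58.86751592159271 q [-0.15  0.29  1.94 -0.01  0.91 -0.14]
```

```bash
python3 -m pendant '[{"dx":-0.1,"dy":0,"dz":0,"twist":0},{"dx":-0.2,"dy":0,"dz":0,"twist":0},{"dx":-0.2,"dy":0,"dz":0,"twist":0}]' 5 60 >/dev/null; python3 g.py;python3 -m pendant '[{"dx":0,"dy":0,"dz":0,"twist":0},{"dx":0,"dy":0,"dz":0,"twist":0},{"dx":0,"dy":0,"dz":0,"twist":0},{"dx":0,"dy":0,"dz":0,"twist":0}]' 50 20 >/dev/null; python3 g.py
```

```text
t 18.15 pos [0.5752 0.0117 0.0455] y-axis yaw -0.45 F [ 1.18 -5.55  1.71] T [-1.125 -0.271 -0.01 ] op 0.151 ff 58.96264851093292 q [-0.16  0.29  1.94 -0.    0.91 -0.15]
t 18.65 pos [0.5752 0.0126 0.0459] y-axis yaw -0.46 F [ 0.6   0.05 -0.02] T [ 0.046 -0.033 -0.   ] op 0.5 ff 0.0 q [-0.15  0.29  1.94  0.    0.91 -0.15]
```

```bash
python3 -m pendant '[{"dx":0,"dy":0,"dz":-2,"twist":0},{"dx":0,"dy":0,"dz":-5,"twist":0},{"dx":0,"dy":0,"dz":-10,"twist":0},{"dx":0,"dy":0,"dz":-15,"twist":0},{"dx":-5,"dy":-2,"dz":-18,"twist":0},{"dx":-10,"dy":-4,"dz":-18,"twist":0},{"dx":-15,"dy":-6,"dz":-18,"twist":0},{"dx":-20,"dy":-8,"dz":-18,"twist":0},{"dx":-25,"dy":-10,"dz":-18,"twist":0},{"dx":-25,"dy":-10,"dz":-18,"twist":0}]' 50 20 >/dev/null; python3 g.py; python3 - <<'E'
from h import *
for n in ('top','side'):
    c=shot(n);W=cloud(c);Z=W[...,2];g=c['img'].sum(2)
    q=W[(abs(W[...,0]-.575)<.04)&(abs(W[...,1]-.03)<.1)&(Z>.05)&(Z<.1)]
    k=q[q[:,2]>.069]; t=q[(q[:,2]<.067)]
    print(n,'handle',len(k),cv2.minAreaRect((k[:,:2]*1000).astype(np.float32)),np.median(k[:,2]))
    print('y hist',dict(zip(np.arange(-.03,.12,.005).round(3).tolist(),np.histogram(t[:,1],np.arange(-.03,.125,.005))[0].tolist())))
c=load('top')['img'][190:300,270:400,::-1];d=load('side')['img'][180:330,280:420,::-1]
cv2.imwrite('pics/f.png',np.hstack([cv2.resize(c,(390,400)),cv2.resize(d,(390,400))]))
E
```

```text
t 19.9 pos [ 0.4725 -0.2399  0.2279] y-axis yaw -0.78 F [-0.47  0.18  0.48] T [ 0.011  0.009 -0.011] op 0.504 ff 0.0 q [-0.66 -0.03  1.94 -0.    1.24 -0.65]
top handle 139 ((573.7261352539062, 13.732357025146484), (57.07097625732422, 12.189085960388184), 89.36112976074219) 0.07949954583347218
y hist {-0.03: 0, -0.025: 0, -0.02: 0, -0.015: 0, -0.01: 0, -0.005: 0, 0.0: 0, 0.005: 2, 0.01: 0, 0.015: 0, 0.02: 1, 0.025: 2, 0.03: 1, 0.035: 2, 0.04: 18, 0.045: 43, 0.05: 17, 0.055: 16, 0.06: 17, 0.065: 14, 0.07: 16, 0.075: 19, 0.08: 20, 0.085: 16, 0.09: 19, 0.095: 45, 0.1: 52, 0.105: 32, 0.11: 0, 0.115: 0}
side handle 43 ((580.3511352539062, -4.518648147583008), (32.64195251464844, 6.0904154777526855), 77.32636260986328) 0.07694530022503043
y hist {-0.03: 0, -0.025: 2, -0.02: 8, -0.015: 0, -0.01: 0, -0.005: 0, 0.0: 0, 0.005: 0, 0.01: 0, 0.015: 0, 0.02: 0, 0.025: 0, 0.03: 0, 0.035: 6, 0.04: 35, 0.045: 10, 0.05: 5, 0.055: 9, 0.06: 4, 0.065: 7, 0.07: 7, 0.075: 7, 0.08: 4, 0.085: 9, 0.09: 13, 0.095: 15, 0.1: 3, 0.105: 0, 0.11: 0, 0.115: 0}
```

View pics/f.png

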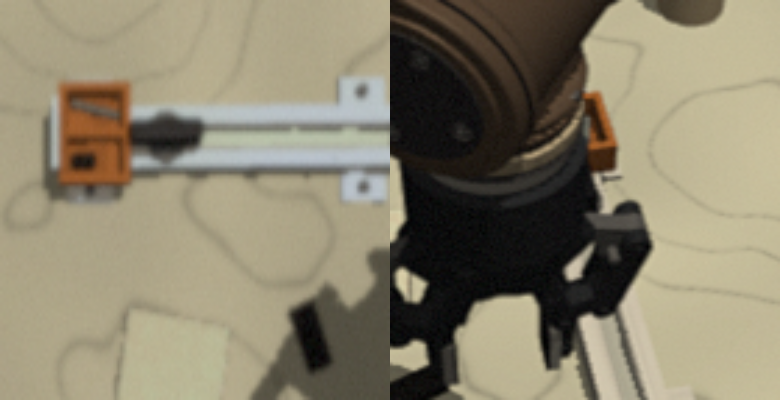

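In the left panel the tray is hard against the end plate at (58,135). The stop's handle lies along the rail from 130 to 200 px and touches the tray. The handle top is at 79.5 mm, against 79 mm expected when locked.

```bash
python3 -c "
from plant import ctrl; print(ctrl.sign_off())"
```

```text
the job is handed in; nothing more can be done
None
```

The job is handed in: the black stop is locked in the rail and snug against the pen tray, which is fully home against the end plate; it took about 20 s, and readings peaked near 25 N.

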